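# Stand the glue bottle in the bench stand

### The arm

A 7-joint arm with a two-finger parallel gripper is mounted at the origin on the work surface. World frame = base frame: x ahead of the robot, y to its left, z up, the work surface at z = 0. Lengths are in m, angles in degrees, forces in N, time in s.
With the tool pointing down it reaches from about 0.35 to 0.9 m from the base axis. Payload 7.2 kg.
Tool frame: the origin (TCP) lies midway between the tips of the shut fingers; the grasp point (between the pads) lies 19 mm behind it (env.grip_depth is the distance from the TCP to the grasp point, in m); z points along the fingers, y is the line along which they close (so a half turn about z gives the same grasp; the last joint's range is limited). The gripper opens to 88 mm and grips with 3 to 60 N. Pads are 20 mm wide; open, the fingers measure 115 mm over their backs; the gripper's body (75 mm by 178 mm) begins 61 mm behind the grasp point.
Start: joints at [61.009, 23.554, -0.728, 91.456, 0.321, 64.991, -4.71], TCP at [0.265, -0.566, 0.223] pointing down, gripper open.
Joint ranges: [-169.25, 169.25], [-16.82, 113.86], [-84.01, 82.57], [7.8, 145.47], [-59.2, 239.2], [7.22, 106.19], [-163.78, 163.78]. Speed limits (degrees/s): [136.94, 136.94, 172.46, 172.46, 180, 180, 180].

### API

Orientations are given as [roll, pitch, yaw] about the fixed x, y, z axes, in that order (R = Rz(yaw) Ry(pitch) Rx(roll)).
In Python, from rig import env gives the robot as it stands.
- The arm moves only by the shell command python3 -m creep 'ROWS' [OPENING] [FORCE]. ROWS is JSON, a list of rows, each a list of 6 numbers: the shift along the tool's x, y, z each as a share of 100 mm, from -1 to 1, then the turn, a rotation vector about the tool's x, y, z each as a share of 60 degrees, from -1 to 1. In form: [[dx, dy, dz, rx, ry, rz], ...]. A call has 1 to 20 rows; each row is the pose to reach, as a shift and turn from the pose commanded when the call began, along the tool's axes at that moment; what a row does not reach only later rows make up. A row lasts 1/8 s, in which the tool goes at most 62.5 mm and 10.7 degrees, less where a joint would pass 70% of its speed; a pose out of reach is approached as far as the arm can. A call with a number of a shift or a turn outside -1 to 1 is refused whole. A call with a gripper value outside its range is refused whole. OPENING is the opening, from -1 (shut) to 1 (fully open), set as the call begins (- or left out, the last holds). The fingers move at their own pace and stop on an object; FORCE is the grip in N (left out, the last holds). Time passes only in rows, so rows that repeat a pose let the fingers close. It gives the time, the measured TCP pose, the force, the opening and the grip force at its end, in the units of the state.
- env.state(): the state, without advancing time (a new reading comes with each control period).
- env.grab_frame(name): name is "scene" or "top" or "wrist"; returns a dict with "color" (480x640x3 uint8, red, green, blue), "intrinsics" (3x3 intrinsics, pixels), "rvec" (rotation vector, rad) and "tvec" (3), from world to camera coordinates, as OpenCV has them. Camera axes: x right, y down, z forward; pixel columns grow to the right and rows downward; lengths in m; the calibration is good to about 2 mm. A picture is of the moment at which its call begins. There is no depth.
- env.close_job(): hands the job in; it is judged then, once.
The state is a dict: "time": time; "q": joint angles; "qvel": joint speeds; "tau": joint torques, N m; "position": TCP position; "tcp_rot": TCP orientation; "contact_force": force on the tool from outside, world axes, zero at the start; "wrist_torque": the same for the moment, N m; "width": opening from 0.0 (shut) to 1.0 (fully open); "grip_force": force on a finger pad.
Only numpy, scipy, OpenCV 4.12 (cv2) and the standard library are available. Lean on these libraries where they do the work, as an engineer would, in place of code of your own. Each camera call takes 0.05 s, during which the arm holds its last target. There are 200 camera calls.

### The job

Take the glue bottle with the pointed nozzle and stand it upright in the empty bore of the wooden bottle stand, lowering it into the bore before you let go. Leave the two flat-capped bottles standing where they are.

Things in the scene. Friction and masses are not known exactly. Their poses are not given: they have to be found in the camera images.
- glue_bottle: Loose white plastic glue bottle with a blue and white label band and a POINTED NOZZLE, standing upright on the green cutting mat; 30 to 65 g. Round straight body 36 mm in diameter and 60 mm high, then a shoulder and a slim nozzle up to 90 mm. Origin: centre of its underside, z up along the bottle.
- free_bore (a point): Floor centre of the EMPTY bore in the fixed wooden bottle stand, a block 90 mm (x) by 180 mm (y), 32 mm high, lying on the mat. The bore is round, upright, 52 mm wide and 20 mm deep (mouth 20 mm above this point), with a flat dark floor. Axes are the block's, z up. The block's centre lies 45 mm towards -y; a like bore, holding the stood bottle, 90 mm towards -y.
- stood_bottle: Loose bottle with a FLAT CAP standing in the stand's other bore: same body and label as the glue bottle (36 mm diameter, 60 mm high), with a 31 mm wide flat cap up to 76 mm. Origin: centre of its underside, z up. To be left alone.
- spare_bottle: Loose bottle with a FLAT CAP, the same as the stood bottle, standing on the cutting mat at least 100 mm from the glue bottle. Origin: centre of its underside, z up. To be left alone.
Mind the look-alikes: they are no part of the job. What is shaped like the glue_bottle but red is not meant.

How it is judged (in metres and radians):
On the way:
1. the glue bottle, still held by the fingers, has its foot inside the empty bore (at most 16 mm above the bore's floor) (z of glue_bottle in the frame of free_bore below 0.016 m and horizontal distance between glue_bottle and free_bore below 0.015 m and contact force between the fingers and glue_bottle above 1 N), for 0.1 s.
At the end, for the whole second after the job is handed in: The glue bottle stands on the floor of the empty bore (underside within 5 mm of the floor, within 12 mm of the bore's centre), upright within 10 degrees, released and at rest; both flat-capped bottles are upright within 10 degrees and within 20 mm of where they were (z of glue_bottle in the frame of free_bore below 0.005 m and horizontal distance between glue_bottle and free_bore below 0.012 m and angle between each of glue_bottle, stood_bottle, spare_bottle's own z axis and vertical below 0.17 rad and linear speed of glue_bottle below 0.02 m/s and distance of each of stood_bottle, spare_bottle from where it was at the start of the episode below 0.02 m); the robot touches nothing.
It fails at once if a flat-capped bottle is tipped by more than 30 degrees (angle between any of stood_bottle, spare_bottle's own z axis and vertical above 0.52 rad).
It also fails if it takes over 40 s, if anything falls off the work surface, if the arm or the gripper's body presses on something with over 40 N, if the wrist force passes 120 N, or if a joint passes its speed limit or range.

## Working session

There is one attempt and no reset: what is moved stays moved. The work goes in short steps, Python scripts to look and compute and a shell command to move; the robot and the scene stay as the last step left them, time stands still between calls to the robot, and variables do not carry over. Pictures are saved under pics/ and viewed, at most 10 in all, crops included, and the job is handed in when it is done.

```bash
mkdir -p pics; cat > h.py <<'E'
import numpy as np, cv2
from rig import env
def grab(n,save=None):
    f=env.grab_frame(n)
    if save: cv2.imwrite('pics/'+save,cv2.cvtColor(f['color'],cv2.COLOR_RGB2BGR))
    return f
def ray(f,u,v):
    R=cv2.Rodrigues(np.array(f['rvec'],float))[0]; t=np.array(f['tvec'],float).ravel()
    d=R.T@np.linalg.inv(np.array(f['intrinsics']))@np.array([u,v,1.]); return -R.T@t,d
def onz(f,u,v,z):
    o,d=ray(f,u,v); return o+d*(z-o[2])/d[2]
def proj(f,p):
    return cv2.projectPoints(np.array([p],float),np.array(f['rvec'],float),np.array(f['tvec'],float),np.array(f['intrinsics'],float),None)[0].ravel()
E
python3 - <<'E'
from h import *
import pickle
d={n:grab(n,n+'0.png') for n in('scene','top')}
pickle.dump(d,open('f0.pkl','wb'))
for n,f in d.items(): print(n,ray(f,320,240))
s=env.state();print(s['position'],s['tcp_rot'],s['width'],s['time'])
E
```

```text
scene (array([ 0.83226382, -0.65738397,  0.55752527]), array([-0.45282284,  0.67528437, -0.58233951]))
top (array([ 0.35790348, -0.01719389,  0.99333479]), array([ 0.04548269, -0.00404587, -0.99925328]))
[ 0.26475506 -0.56567602  0.22192977] [-1.79921889e+02  3.99861482e-03  2.50854146e+01] 0.9976212733359386 0.1
```

View pics/top0.png

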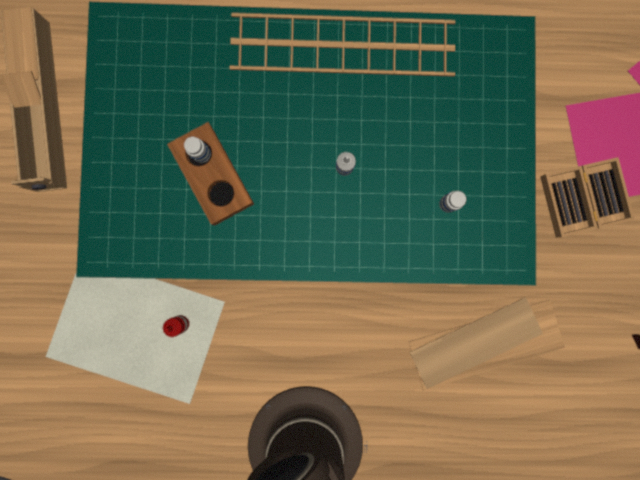

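View pics/scene0.png

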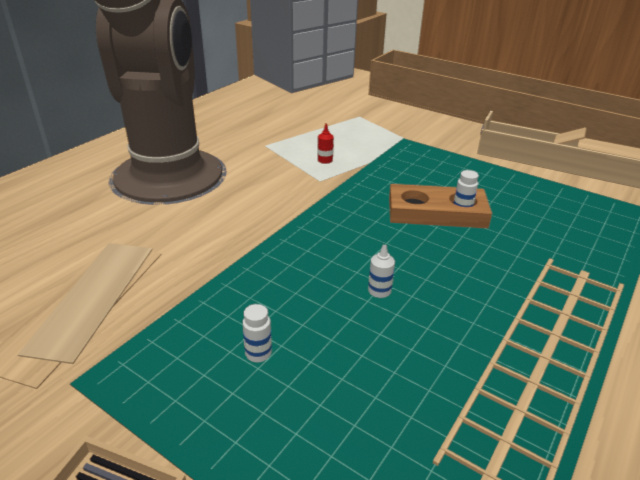

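Top view: the white nozzle bottle is at (346,162), a flat-capped bottle at (456,200), the red look-alike at (175,326), and the stand's empty bore at (221,193) with the stood bottle at (197,150). In the scene view these are at (381,272), (257,333), (326,147), (415,197) and (467,188). The white bottle with the slim nozzle at scene (381,272) fits the description. The others are flat-capped or red.

```bash
python3 - <<'E'
from h import *
import pickle
d=pickle.load(open('f0.pkl','rb')); T=d['top'];S=d['scene']
def blob(m,u,v):
    n,l,st,c=cv2.connectedComponentsWithStats(m.astype('uint8'));
    k=l[v,u]; return (l==k).astype('uint8'),st[k],c[k]
c=T['color'].astype(int)
# bore: dark
m,st,ce=blob(c.max(2)<60,221,193); print('bore top',st,ce)
cn=max(cv2.findContours(m,0,1)[0],key=len); e=cv2.fitEllipse(cn); print('ell',e)
for z in(.032,.034,.012): print('bore@',z,onz(T,*e[0],z))
cs=S['color'].astype(int)
# stand wood block in top: brownish
hsv=cv2.cvtColor(T['color'],cv2.COLOR_RGB2HSV)
print('wood px',c[210,235],c[165,180],'mat',c[120,300],'table',c[330,300])
roi=np.zeros(c.shape[:2],bool); roi[110:235,155:265]=1
w=(c[...,0]>c[...,1]+15)&roi
n,l,stt,_=cv2.connectedComponentsWithStats(w.astype('uint8'));k=1+stt[1:,4].argmax()
r=cv2.minAreaRect(np.argwhere(l==k)[:,::-1].astype(np.float32)); bx=cv2.boxPoints(r)
print('stand rect',r); print([onz(T,*p,.033)[:2].round(4) for p in bx])
# white bottles
for nm,f,u,v in(('glue top',T,340,162),('glue scene',S,381,265),('spare top',T,456,200)):
    a=f['color'].astype(int); notgreen=(a[...,0]>a[...,1]-15)&(a.max(2)>60)
    roi=np.zeros(a.shape[:2],bool); roi[v-45:v+45,u-28:u+28]=1
    m=(notgreen|((a[...,2]>a[...,1]+10)))&roi
    n,l,s2,_=cv2.connectedComponentsWithStats(m.astype('uint8'));k=1+s2[1:,4].argmax();ys,xs=np.where(l==k)
    print(nm,s2[k])
    if 'scene' in nm:
        for y in range(ys.min(),ys.max()+1,3): q=xs[ys==y];print(y,q.min(),q.max(),end='; ')
        print()
print('spare cap',onz(T,457,199,.078))
for p in((347,160),): print('tip top',onz(T,*p,.092))
print('tip scene',onz(S,384,246,.092))
def crop(f,x,y,s,h=40):
    return cv2.resize(cv2.cvtColor(f['color'][y-h:y+h,x-h:x+h],cv2.COLOR_RGB2BGR),(s,s),interpolation=cv2.INTER_CUBIC)
cv2.imwrite('pics/crop1.png',np.hstack([crop(S,381,272,390),crop(T,346,162,390,20)]))
E
```

```text
bore top [209 181  25  25 464] [220.96336207 193.18318966]
ell ((220.9496307373047, 193.18612670898438), (22.863237380981445, 24.080204010009766), 46.41476821899414)
bore@ 0.032 [0.48911578 0.17394838 0.032     ]
bore@ 0.034 [0.4888428  0.17355072 0.034     ]
bore@ 0.012 [0.49184558 0.17792498 0.012     ]
wood px [122  78  45] [128  84  50] mat [22 78 65] table [171 132  88]
stand rect ((209.99044799804688, 173.23248291015625), (93.45597076416016, 46.84770202636719), 61.38954162597656)
[array([0.5843, 0.2814]), array([0.6309, 0.2031]), array([0.4711, 0.1112]), array([0.4255, 0.1894])]
glue top [336 152  19  23 336]
glue scene [369 245  26  52 974]
245 383 385; 248 382 385; 251 381 386; 254 377 388; 257 373 391; 260 371 393; 263 371 394; 266 371 393; 269 371 392; 272 370 392; 275 370 392; 278 369 391; 281 369 391; 284 369 391; 287 370 391; 290 369 390; 293 370 389; 296 375 385; 
spare top [440 191  26  21 382]
spare cap [ 0.48206443 -0.27702701  0.078     ]
tip top [ 0.54800528 -0.06772469  0.092     ]
tip scene [ 0.55435825 -0.0746318   0.092     ]
```

View pics/crop1.png

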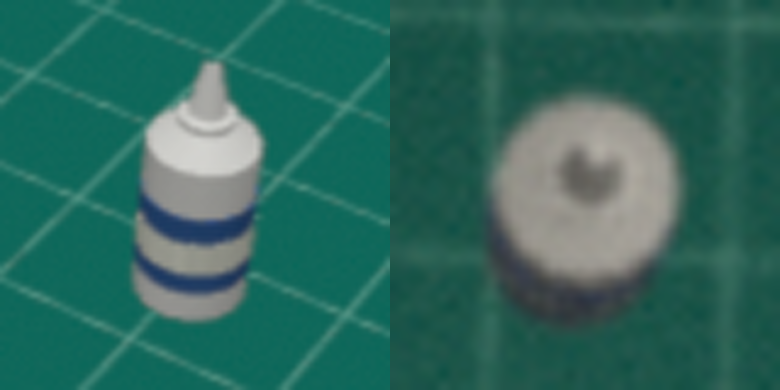

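The crop confirms it: the pointed-nozzle white bottle with blue bands is the target (scene (381,272), top (346,161)). Next I move towards it.

```bash
python3 -m creep '[[0.3,-0.22,0,0,0,0],[0.6,-0.44,0,0,0,0],[0.94,-0.66,0,0,0,0]]' 1 15
python3 -m creep '[[0.3,-0.22,0,0,0,0],[0.6,-0.44,0,0,0,0],[0.94,-0.66,0,0,0,0]]'
python3 -m creep '[[0.3,-0.22,0,0,0,0],[0.6,-0.44,0,0,0,0],[0.94,-0.66,0,0,0,0]]'
python3 -m creep '[[0.3,-0.22,0,0,0,0],[0.6,-0.44,0,0,0,0],[0.94,-0.66,0,0,0,0],[0.94,-0.66,0,0,0,0],[0.94,-0.66,0,0,0,0]]'
python3 - <<'E'
from h import *
import pickle
d=pickle.load(open('f0.pkl','rb')); T=d['top'];S=d['scene']
def tri(a,b):
    (o1,d1),(o2,d2)=ray(T,*a),ray(S,*b)
    s=np.linalg.lstsq(np.c_[d1,-d2],o2-o1,rcond=None)[0]; p,q=o1+s[0]*d1,o2+s[1]*d2
    return ((p+q)/2).round(4),np.linalg.norm(p-q).round(4)
print('tip',tri((346.5,159.8),(384,245.5)))
print('disc',onz(T,346.1,161.2,.062), 'body scene', onz(S,381.2,278,.032))
f=grab('wrist','w1.png'); print(ray(f,320,240)); s=env.state();print(s['position'],s['tcp_rot'],s['time'])
E
```

```text
time: 0.48
position: [0.3221, -0.4654, 0.2223]
tcp_rot: [-180.0, 0.0, 25.0]
contact_force: [-0.2, -0.8, 0.0]
width: 0.998
grip_force: 0.0
time: 0.85
position: [0.3794, -0.3657, 0.2224]
tcp_rot: [-180.0, 0.0, 25.1]
contact_force: [0.5, -0.1, -0.6]
width: 0.998
grip_force: 0.0
time: 1.23
position: [0.4365, -0.2661, 0.2224]
tcp_rot: [-180.0, 0.0, 25.1]
contact_force: [1.0, -0.2, 0.1]
width: 0.999
grip_force: 0.0
time: 1.85
position: [0.4931, -0.1681, 0.2223]
tcp_rot: [-180.0, 0.1, 25.1]
contact_force: [-0.5, 0.2, 0.2]
width: 0.997
grip_force: 0.0
tip (array([ 0.55  , -0.0668,  0.0864]), np.float64(0.001))
disc [ 0.55197512 -0.06772605  0.062     ] body scene [ 0.55552521 -0.07466001  0.032     ]
(array([ 0.55778144, -0.13672641,  0.38360777]), array([-0.23142272, -0.12290717, -0.96517391]))
[ 0.49289678 -0.16858513  0.22234743] [-1.79998687e+02  5.48162111e-02  2.50158322e+01] 1.9
```

View pics/w1.png

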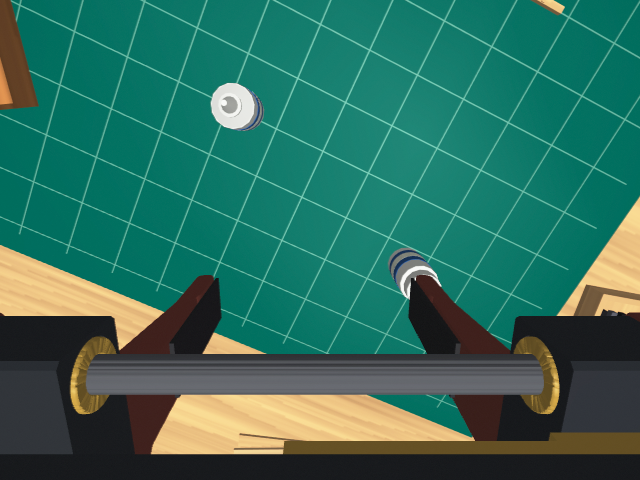

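The wrist view shows the nozzle bottle's shoulder disc at about (233,106) and its tip at (225,103). The spare bottle is at (415,275). The path to the glue bottle is free.

```bash
python3 - <<'E'
from h import *
import pickle
f=grab('wrist');pickle.dump(f,open('w1.pkl','wb'))
a=f['color'].astype(int); m=((a.min(2)>120)&(a.max(2)-a.min(2)<40)); m[:, :190]=0;m[:,280:]=0;m[:70]=0;m[140:]=0
n,l,s,c=cv2.connectedComponentsWithStats(m.astype('uint8'));k=1+s[1:,4].argmax()
cn=max(cv2.findContours((l==k).astype('uint8'),0,1)[0],key=len);e=cv2.minEnclosingCircle(cn);print(e,s[k])
el=cv2.fitEllipse(cn);print(el)
for z in(.055,.06,.062):print(z,onz(f,*el[0],z),onz(f,*e[0],z))
print('tip',onz(f,225,103,.092))
P=onz(f,*e[0],.06);t=env.state()['position'];D=P[:2]-t[:2];c,s=np.cos(np.radians(25.05)),np.sin(np.radians(25.05))
print('tool dx,dy mm',1e3*(D@[c,s]),1e3*(D@[s,-c]))
E
```

```text
((233.25335693359375, 105.14573669433594), 24.47916603088379) [ 210   82   47   48 1691]
((232.87393188476562, 105.51693725585938), (43.1230583190918, 48.05752944946289), 136.10777282714844)
0.055 [ 0.55197797 -0.06527988  0.055     ] [ 0.55237809 -0.06545513  0.055     ]
0.06 [ 0.55206393 -0.06637537  0.06      ] [ 0.55245796 -0.06654796  0.06      ]
0.062 [ 0.55209831 -0.06681356  0.062     ] [ 0.55248991 -0.06698509  0.062     ]
tip [ 0.55179282 -0.06754457  0.092     ]
tool dx,dy mm 97.2469756669599 -67.37524720994107
```

```bash
python3 -m creep '[[0.3,-0.22,0,0,0,0],[0.6,-0.44,0,0,0,0],[0.97,-0.67,0,0,0,0],[0.97,-0.67,0,0,0,0],[0.97,-0.67,0.2,0,0,0],[0.97,-0.67,0.4,0,0,0],[0.97,-0.67,0.7,0,0,0],[0.97,-0.67,0.95,0,0,0]]'
python3 -m creep '[[0,0,0.2,0,0,0],[0,0,0.4,0,0,0],[0,0,0.6,0,0,0],[0,0,0.8,0,0,0],[0,0,0.98,0,0,0],[0,0,0.98,0,0,0],[0,0,0.98,0,0,0]]'
python3 -m creep '[[0,0,0,0,0,0],[0,0,0,0,0,0],[0,0,0,0,0,0],[0,0,0,0,0,0],[0,0,0,0,0,0],[0,0,0,0,0,0],[0,0,0,0,0,0],[0,0,0,0,0,0]]' -1 15
```

```text
time: 2.95
position: [0.5521, -0.0681, 0.1266]
tcp_rot: [180.0, 0.1, 24.9]
contact_force: [0.1, 0.7, -0.8]
width: 0.998
grip_force: 0.0
time: 3.82
position: [0.5533, -0.0662, 0.0301]
tcp_rot: [180.0, -0.0, 25.1]
contact_force: [-0.3, 0.3, -0.2]
width: 1.002
grip_force: 0.0
time: 4.82
position: [0.553, -0.0658, 0.0297]
tcp_rot: [180.0, -0.0, 25.1]
contact_force: [0.8, -0.2, 0.4]
width: 0.409
grip_force: 15.0
```

```bash
python3 -m creep '[[0,0,-0.2,0,0,0],[0,0,-0.4,0,0,0],[0,0,-0.6,0,0,0],[0,0,-0.8,0,0,0],[0,0,-0.8,0,0,0]]'
python3 -m creep '[[0.03,-0.2,0,0,0,0],[0.07,-0.4,0,0,0,0],[0.11,-0.6,0,0,0,0],[0.15,-0.82,0,0,0,0]]'
python3 -m creep '[[0.03,-0.2,0,0,0,0],[0.07,-0.4,0,0,0,0],[0.11,-0.6,0,0,0,0],[0.15,-0.82,0,0,0,0]]'
python3 -m creep '[[0.03,-0.2,0,0,0,0],[0.07,-0.4,0,0,0,0],[0.11,-0.6,0,0,0,0],[0.14,-0.8,0,0,0,0],[0.14,-0.8,0,0,0,0],[0.14,-0.8,0,0,0,0]]'
python3 - <<'E'
from h import *
import pickle
d={n:grab(n,n+'2.png') for n in('scene','wrist')};pickle.dump(d,open('f2.pkl','wb'))
cv2.imwrite('pics/both2.png',np.hstack([cv2.resize(cv2.imread('pics/scene2.png')[90:290,330:530],(400,400)),cv2.resize(cv2.imread('pics/wrist2.png'),(400,300))[0:300].repeat(1,0) if 0 else cv2.copyMakeBorder(cv2.resize(cv2.imread('pics/wrist2.png'),(400,300)),0,100,0,0,0)]))
print(env.state()['position'])
E
```

```text
time: 5.45
position: [0.5539, -0.0658, 0.1108]
tcp_rot: [179.9, -0.1, 25.1]
contact_force: [0.6, 0.7, -1.1]
width: 0.406
grip_force: 15.0
time: 5.95
position: [0.5304, 0.0169, 0.1084]
tcp_rot: [-179.9, 0.1, 25.1]
contact_force: [0.8, 0.8, -0.4]
width: 0.408
grip_force: 15.0
time: 6.45
position: [0.509, 0.0973, 0.1085]
tcp_rot: [-179.9, 0.1, 25.2]
contact_force: [-0.4, 1.0, -0.8]
width: 0.403
grip_force: 15.0
time: 7.2
position: [0.4888, 0.1735, 0.109]
tcp_rot: [180.0, 0.1, 25.1]
contact_force: [-0.0, -0.2, -0.7]
width: 0.406
grip_force: 15.0
[0.48935246 0.17299455 0.10927818]
```

View pics/both2.png

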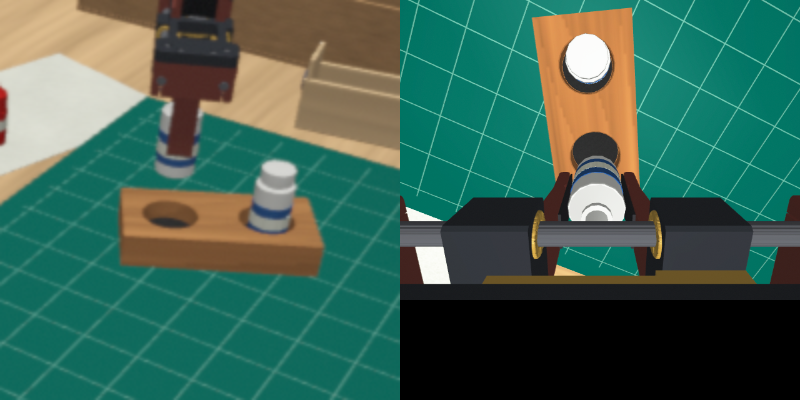

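The bottle hangs upright at scene (418,160), behind and above the bore mouth at (415,196). The stood bottle is undisturbed. I'll check the bore's position in both views.

```bash
python3 - <<'E'
from h import *
import pickle
d=pickle.load(open('f2.pkl','rb'));S=d['scene'];W=d['wrist']
a=S['color'].astype(int)
# mouth contour in scene: darker than wood top
g=a[...,0]; roi=np.zeros(g.shape,bool); roi[185:210,396:434]=1
m=(g<95)&roi; n,l,s,c=cv2.connectedComponentsWithStats(m.astype('uint8'));k=1+s[1:,4].argmax();print(s[k])
cx=s[k][0]+(s[k][2]-1)/2; cy=s[k][1]+(s[k][3]-1)/2
for z in(.032,.034):print('bore scene',onz(S,cx,cy,z))
print('expected mouth px',proj(S,(.489,.174,.033)),'meas',cx,cy)
p=[proj(S,(.489+.026*np.cos(t),.1737+.026*np.sin(t),.033)) for t in np.linspace(0,6.28,60)];print('exp bbox',np.min(p,0),np.max(p,0))
# foot of held bottle in scene
p=[proj(S,(.4893+.018*np.cos(t),.173+.018*np.sin(t),.0815)) for t in np.linspace(0,6.28,60)];print('exp foot bbox',np.min(p,0),np.max(p,0))
m=(a[...,2]>a[...,0]-15)&(a.min(2)>90);
for y in(170,172,174,175,176,177,178,179,180): x=np.where(m[y,400:440])[0]+400; print(y,(x.min(),x.max()) if len(x) else None,end=' ')
# flat bore centre from stood bore in wrist: block edges
E
```

```text
[405 198  20   6  80]
bore scene [0.4941861  0.16093956 0.032     ]
bore scene [0.49547273 0.15782525 0.034     ]
expected mouth px [415.19910329 196.28921822] meas 414.5 200.5
exp bbox [401.27083969 189.39661309] [429.06563324 203.60979988]
exp foot bbox [408.42226823 169.21910402] [428.23100149 178.67465037]
170 (np.int64(408), np.int64(408)) 172 (np.int64(407), np.int64(412)) 174 (np.int64(408), np.int64(426)) 175 (np.int64(408), np.int64(426)) 176 (np.int64(409), np.int64(426)) 177 (np.int64(411), np.int64(425)) 178 (np.int64(413), np.int64(423)) 179 None 180 None
```

The mouth and the foot both fall on their expected pixels within about 1 px, so I lower it.

```bash
python3 -m creep '[[0,0,0.15,0,0,0],[0,0,0.3,0,0,0],[0,0,0.4,0,0,0],[0,0,0.5,0,0,0],[0,0,0.58,0,0,0],[0,0,0.62,0,0,0],[0,0,0.62,0,0,0],[0,0,0.62,0,0,0]]'
python3 -m creep '[[0,0,0.01,0,0,0],[0,0,0.02,0,0,0],[0,0,0.03,0,0,0],[0,0,0.04,0,0,0],[0,0,0.04,0,0,0]]'
```

```text
time: 8.3
position: [0.4896, 0.174, 0.0479]
tcp_rot: [180.0, -0.0, 25.1]
contact_force: [0.6, 0.3, -0.6]
width: 0.408
grip_force: 15.0
time: 8.93
position: [0.4894, 0.1738, 0.0435]
tcp_rot: [180.0, 0.0, 25.1]
contact_force: [0.2, -0.1, -0.9]
width: 0.409
grip_force: 15.0
```

```bash
python3 -m creep '[[0,0,0.01,0,0,0],[0,0,0.015,0,0,0],[0,0,0.02,0,0,0],[0,0,0.02,0,0,0]]'
python3 - <<'E'
from h import *
grab('scene','s3.png');i=cv2.imread('pics/s3.png')[110:235,360:520];cv2.imwrite('pics/c3.png',cv2.resize(i,None,fx=4,fy=4))
E
```

```text
time: 9.43
position: [0.4894, 0.1739, 0.0416]
tcp_rot: [180.0, -0.0, 25.1]
contact_force: [0.0, 0.1, 0.1]
width: 0.407
grip_force: 15.0
```

View pics/c3.png

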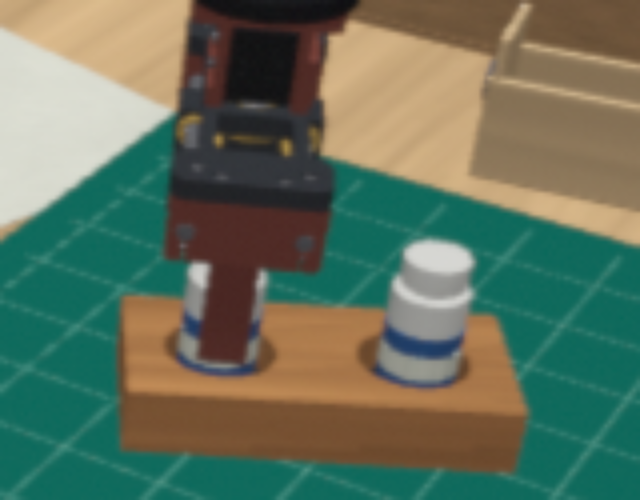

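The held bottle's foot is inside the bore (crop (220,370)), with the stood bottle beside it at (420,320). I'll creep down until it touches the floor.

```bash
python3 -m creep '[[0,0,0.005,0,0,0],[0,0,0.01,0,0,0],[0,0,0.01,0,0,0],[0,0,0.01,0,0,0]]'
python3 -m creep '[[0,0,0.005,0,0,0],[0,0,0.01,0,0,0],[0,0,0.01,0,0,0],[0,0,0.01,0,0,0]]'
```

```text
time: 9.98
position: [0.4895, 0.1739, 0.0415]
tcp_rot: [180.0, -0.0, 25.1]
contact_force: [-3.4, -1.2, 11.4]
width: 0.413
grip_force: 15.0
time: 10.48
position: [0.4898, 0.174, 0.0414]
tcp_rot: [180.0, -0.1, 25.1]
contact_force: [-5.2, -2.5, 19.4]
width: 0.41
grip_force: 15.0
```

Contact with the floor at about 19 N. I'll relieve the load, release and retreat.

```bash
python3 -m creep '[[0,0,-0.01,0,0,0],[0,0,-0.015,0,0,0],[0,0,-0.015,0,0,0]]'
python3 -m creep '[[0,0,0,0,0,0],[0,0,0,0,0,0],[0,0,0,0,0,0],[0,0,0,0,0,0],[0,0,0,0,0,0],[0,0,0,0,0,0]]' 1
python3 -m creep '[[0,0,-0.1,0,0,0],[0,0,-0.25,0,0,0],[0,0,-0.45,0,0,0],[0,0,-0.7,0,0,0],[0,0,-1,0,0,0],[0,0,-1,0,0,0],[0,0,-1,0,0,0]]'
python3 -m creep '[[-0.3,0,-0.2,0,0,0],[-0.6,0,-0.4,0,0,0],[-0.6,0,-0.4,0,0,0],[-0.6,0,-0.4,0,0,0]]'
python3 - <<'E'
from h import *
f=grab('scene','s4.png');i=cv2.imread('pics/s4.png')
cv2.imwrite('pics/c4.png',cv2.resize(i[110:235,360:520],None,fx=4,fy=4))
for z in(.013,.062):print(proj(f,(.489,.174,z)))
E
```

```text
time: 10.85
position: [0.4896, 0.1739, 0.0414]
tcp_rot: [180.0, -0.0, 25.1]
contact_force: [-1.4, -1.4, 7.5]
width: 0.408
grip_force: 15.0
time: 11.6
position: [0.4894, 0.1739, 0.0411]
tcp_rot: [180.0, -0.0, 25.1]
contact_force: [0.8, 0.4, -0.1]
width: 0.997
grip_force: 0.0
time: 12.48
position: [0.4893, 0.1737, 0.1413]
tcp_rot: [180.0, -0.0, 25.1]
contact_force: [-0.0, 0.3, -0.9]
width: 1.002
grip_force: 0.0
time: 12.98
position: [0.4353, 0.1484, 0.1806]
tcp_rot: [-180.0, 0.0, 25.1]
contact_force: [0.1, 0.1, -1.3]
width: 1.001
grip_force: 0.0
[413.9296129  205.27961006]
[417.09171972 182.8859161 ]
```

View pics/c4.png

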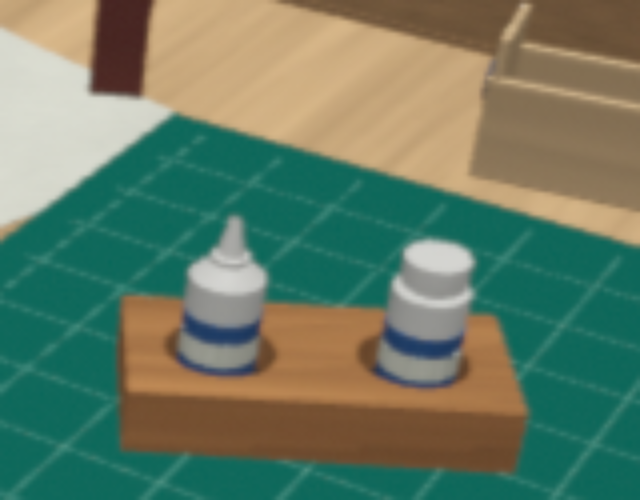

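The glue bottle stands upright in the bore at crop (222,310), at the same depth as the stood bottle at (420,320). The gripper is clear of both.

```bash
python3 -c "
from rig import env
print(env.close_job())"
```

```text
the job is handed in; nothing more can be done
None
```

The glue bottle was lowered into the empty bore, released on its floor and stands upright there, the flat-capped bottles were not touched, and the job is handed in; no verdict was returned.

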